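# Blow off both faces of a mould half at the air-gun station

## Robot

A 6-joint arm with a two-finger parallel gripper is mounted at the origin on the work surface. World frame = base frame: x ahead of the robot, y to its left, z up, the work surface at z = 0. Lengths are in mm, angles in rad, forces in N, time in s.
With the tool pointing down it reaches from about 275 to 750 mm from the base axis. Payload 10.2 kg.
Tool frame: the origin (TCP) lies midway between the tips of the shut fingers; the grasp point (between the pads) lies 19 mm behind it; z points along the fingers, y is the line along which they close (so a half turn about z gives the same grasp; the last joint's range is limited). The gripper opens to 85 mm and grips with 20 to 120 N. Pads are 22 mm wide; open, the fingers measure 114 mm over their backs; the gripper's body (76 mm by 85 mm) begins 54 mm behind the grasp point. The pads swing forward as they close: fully open they stand 13 mm farther back than shut.
Start: joints at [-1.559, 0.313, 1.498, -0, 1.331, -0.223], TCP at [122.127, -510.604, 231.294] pointing down, gripper open.
Joint ranges: [-2.94, 2.94], [-0.97, 2.17], [0.19, 2.56], [-1.23, 4.37], [0.02, 3.11], [-2.88, 2.88]. Speed limits (rad/s): [2.39, 2.39, 3.01, 3.14, 3.14, 3.14].

## Interface

Orientations are given as a unit quaternion [w, x, y, z].
In Python, from rig import ctrl, capture, camera_info gives the robot as it stands.
- The arm moves only by the tool apply_moves, never from a script. Its argument "targets" is a list of rows, each a list of 3 entries, a list of its own where there are three numbers: the finger opening in mm, from 0 to 85.4, then the shift along the world's x, y, z in mm, then the turn, a rotation vector about the world's x, y, z in degrees. In form: [[grip, [dx, dy, dz], [rx, ry, rz]], ...]. A call has 1 to 20 rows; each row is the pose to reach, as a shift and turn from the pose commanded when the call began; what a row does not reach only later rows make up. A row lasts 1/10 s, in which the tool goes at most 50 mm and 8.59 degrees, less where a joint would pass 70% of its speed; a pose out of reach is approached as far as the arm can. A call with a gripper value outside its range is refused whole. The fingers move at their own pace and stop on an object; "squeeze" is the grip in N (left out, the last holds). Time passes only in rows, so rows that repeat a pose let the fingers close. It gives the time, the measured TCP pose, the force, the opening and the grip force at its end, in the units of the state.
- ctrl.sense(): the state, without advancing time (a new reading comes with each control period).
- capture(name): name is "side" or "top" or "wrist"; returns (picture, depth): 420x560x3 uint8, blue, green, red; 420x560 float32, mm along the optical axis (not along the pixel's ray), 0 where there is no reading.
- camera_info(name): a dict with "vfov" (degrees; the focal length in pixels is half the picture's height over the tangent of half this angle, whatever the lens; pixels are square), "cx", "cy" (the principal point, pixels), "extrinsics" (4x4, takes a point from camera to world coordinates). Camera axes: x right, y down, z forward; pixel columns grow to the right and rows downward; lengths in mm; the calibration is good to about 2 mm. A picture is of the moment at which its call begins: read the wrist's pose just before it. camera_info takes no time and is no camera call; for the wrist camera it gives the pose at the moment of the call.
- ctrl.finish_job(): hands the job in; it is judged then, once.
The state is a dict: "time_s": time; "joints": joint angles; "dq": joint speeds; "tau": joint torques, N m; "eef_pos": TCP position; "ee_rot": TCP orientation; "force": force on the tool from outside, world axes, zero at the start; "wrist_torque": the same for the moment, N m; "grip_width": opening from 0.0 (shut) to 1.0 (fully open); "grip_force": force on a finger pad.
Only numpy, scipy, OpenCV 4.12 (cv2) and the standard library are available. Lean on these libraries where they do the work, as an engineer would, in place of code of your own. Each camera call takes 0.05 s, during which the arm holds its last target. There are 200 camera calls.

## Task

Blow the mould half clean on both faces: squeeze the air gun's lever fully against its grip for half a second and let it spring back while the cavity face looks at the nozzle. Then turn the mould half by half a turn on its rest pad so that the pin face looks squarely at the nozzle, let go of it, and squeeze and release the lever once more. Do not knock over or drop the mould half, and leave the mallet and the two bushings where they are.

Things in the scene. Friction and masses are not known exactly. Their poses are not given: they have to be found in the camera images.
- station: Fixed steel base plate 140 x 400 x 12 mm on the bench (place and yaw vary). Origin: centre of its underside; z up; +y is the way the nozzle points, along the plate. It carries an upside-down air blow gun on a pillar (level barrel, 15 mm radius, axis 85 mm above the bench, y -100 to -30 mm; thin nozzle to y +30 mm; the grip rises from the barrel) and, in front of the nozzle, a rest pad.
- nest (a point): Centre of the top of the rest pad, a dark steel rectangle 100 (x) x 70 (y) x 10 mm on the base plate at its y = +120 mm; this point is 22 mm above the bench. Axes as the station's: the nozzle is towards -y.
- lamp (a point): Middle of a fixed tube lamp, 30 mm thick, across the station above the gun, axis 360 mm above the bench, along the station's x from -50 to +125 mm at its y = -100 mm, on an 18 mm post at x = +115 mm. It bars a vertical approach to the grip: come along the leaning grip, from beyond its free end.
- nozzle (a point): Tip of the nozzle, 85 mm above the bench, 90 mm from the pad's centre, pointing to the station's +y.
- grip: Fixed black pistol grip, 30 (x) x 26 (y) mm in section. Origin on the barrel's axis; +z runs up the grip to its free end at z = 115 mm, leaning 38 degrees from vertical, away from the nozzle; +y is the lever's side (upper, towards the nozzle); surfaces at y = +13 and -13 mm. Nothing is in the way beyond the free end, nor under the grip for z above 45 mm.
- grip_mid (a point): Point on the grip's centre line 80 mm from its origin (35 mm from the free end), a good height for the finger pads. Same axes as the grip.
- lever (a joint): Sprung steel lever 18 x 10 x 80 mm on the grip's +y side, hinged about the grip's x axis at grip y 22, z 20 mm. In rad: 0 = released (0.22 rad off the grip, outer face of its free end 45 mm from the grip's centre line, 58 mm over both), 0.22 = fully squeezed, parallel to the grip (outer face at 27 mm, 40 mm over both). Takes 5 to 9 N; springs back by itself.
- lever_mid (a point): Point in the middle of the lever's thickness, 60 mm from its hinge (20 mm from its free end).
- mould: Loose aluminium block 80 (x) x 44 (y) x 80 (z) mm, about 0.6 kg, standing on the pad. Origin: centre of its underside; z up. Its -y face has two dark round cavities 30 mm across; from its +y face two 12 mm steel pins stick out 15 mm, 22 mm up, at x -26 and +26 mm. At the start the cavity face looks at the nozzle, up to 0.3 rad askew. Grip it over the 44 mm near its top.
- cavity_face (a point): Centre of the mould half's cavity (-y) face, 40 mm above its underside.
- pin_face (a point): Centre of the mould half's pin (+y) face, 40 mm above its underside.
- mallet: Bystander: wooden mallet lying on the bench, head 60 mm thick and 100 mm long along its x, handle 22 mm thick along its +y, to 148 mm from the origin. Origin on the bench under the head's centre.
- bush_a: Bystander: copper-shelled bushing, a tube 60 mm across, 47 mm high, standing on the bench. Origin: centre of its underside.
- bush_b: Bystander: second bushing, like the first.

How it is judged (in metres and radians):
On the way, in this order (a step that is already met when the one before it is completed fails the run):
1. cavity face to the nozzle (mould half within 20 mm of the pad's centre), the fingers pinch grip and lever together, lever fully in (over 0.18 of 0.22 rad), and hold for 0.5 s (value of joint lever above 0.18 rad and contact force between the fingers and lever above 1 N and contact force between the fingers and grip above 1 N and angle between mould's own z axis and vertical below 0.05 rad and y of cavity_face in the frame of nest below -0.006 m and angle between the x axis of mould and the x axis of nest, either way round below 0.5 rad and horizontal distance between mould and nest below 0.02 m), for 0.5 s.
2. the lever is let go and springs back (below 0.04 rad) (value of joint lever below 0.04 rad), for 0.2 s.
3. the mould half stands turned on the pad, pin face to the nozzle, within 10 mm of the pad's centre and 10 degrees of square, and is let go (horizontal distance between mould and nest below 0.01 m and angle between the x axis of mould and the x axis of nest, either way round below 0.175 rad and y of pin_face in the frame of nest below -0.01 m and angle between mould's own z axis and vertical below 0.05 rad and z of mould in the frame of nest below 0.004 m and contact force between the fingers and mould below 0.5 N and linear speed of mould below 0.02 m/s), for 0.3 s.
4. the fingers again pinch grip and lever together, lever fully in (over 0.18 rad), and hold for 0.5 s, the mould half still standing as in the stage before (all of step 3 and value of joint lever above 0.18 rad and contact force between the fingers and lever above 1 N and contact force between the fingers and grip above 1 N), for 0.5 s.
At the end, for the whole second after the job is handed in: The lever is released (below 0.04 rad) and the mould half stands upright and at rest on the pad, untouched, its origin within 10 mm of the pad's centre (horizontally), its pin face towards the nozzle and square within 10 degrees (all of step 3 and value of joint lever below 0.04 rad).
It fails at once if the mould half is tipped by more than 20 degrees (angle between mould's own z axis and vertical above 0.35 rad).
It fails at once if the mould half is dropped (falls free of the fingers from more than about 8 mm, faster than 0.4 m/s) (linear speed of mould above 0.4 m/s and contact force between the fingers and mould below 0.5 N).
It fails at once if the mallet or a bushing is moved by more than 30 mm (distance of any of mallet, bush_a, bush_b from where it was at the start of the episode above 0.03 m).
It also fails if it takes over 72 s, if anything falls off the work surface, if the arm or the gripper's body presses on something with over 40 N, if the wrist force passes 120 N, or if a joint passes its speed limit or range.

## Working session

There is one attempt and no reset: what is moved stays moved. The work goes in short steps, Python scripts to look and compute and a tool call to move; the robot and the scene stay as the last step left them, time stands still between calls to the robot, and variables do not carry over. Pictures are saved under pics/ and viewed, at most 10 in all, crops included, and the job is handed in when it is done.

Besides the shell and the picture viewer there is one more tool, called after "Emit:" in YAML: its name, and indented under it one key for each argument. apply_moves: Moves the arm, as the interface text tells. Its arguments: {"type":"object","properties":{"targets":{"type":"array","items":{"type":"array"}},"squeeze":{"type":"number"}},"required":["targets"]}

```bash
ls; mkdir -p pics; python3 - <<'E'
from rig import ctrl,capture,camera_info
import cv2,numpy as np
ims=[]
for n in("side","top"):
    p,d=capture(n);ci=camera_info(n);np.savez(f"pics/{n}0.npz",p=p,d=d,E=ci["extrinsics"],f=210/np.tan(np.radians(ci["vfov"]/2)),c=[ci["cx"],ci["cy"]])
    cv2.imwrite(f"pics/{n}0.png",p);print(n,ci["vfov"],ci["cx"],ci["cy"],np.round(ci["extrinsics"],3).tolist())
s=ctrl.sense();print(s)
E
```

```text
pics
side 57.88174132829046 283.3612577062472 207.95618739118856 [[0.991, -0.109, 0.078, 530.237], [-0.133, -0.72, 0.681, -471.196], [-0.018, -0.685, -0.728, 783.471], [0.0, 0.0, 0.0, 1.0]]
top 48.36966878667366 274.50478182631645 206.54508302212773 [[-0.03, -0.979, 0.201, 431.264], [-1.0, 0.028, -0.011, 90.847], [0.005, -0.202, -0.979, 1044.403], [0.0, 0.0, 0.0, 1.0]]
{'time_s': 0.1, 'joints': array([-1.55940777e+00,  3.13401744e-01,  1.49834164e+00,  1.79952779e-05,
        1.33102283e+00, -2.23402715e-01]), 'dq': array([-0.00138736, -0.00226516, -0.00244863,  0.00146415, -0.00184288,
        0.00069269]), 'tau': array([ 1.83094500e-03, -4.12902939e+01, -2.60146308e+01, -2.29583875e-04,
        3.01966509e-03, -2.48535247e-05]), 'eef_pos': array([ 122.12457733, -510.36492333,  230.79570153]), 'ee_rot': array([-5.82561697e-04,  9.93117122e-01,  1.17124023e-01,  7.07763450e-05]), 'force': array([-0.45698432,  0.57881022,  0.05216051]), 'wrist_torque': array([-0.02036724, -0.00391164, -0.00299238]), 'grip_force': 0.0, 'grip_width': 1.0014802240359684}
```

View pics/side0.png

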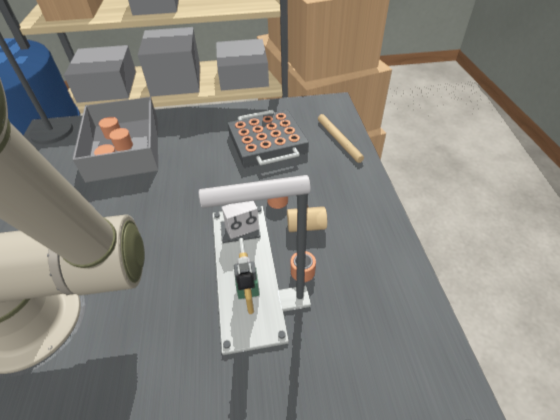

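View pics/top0.png

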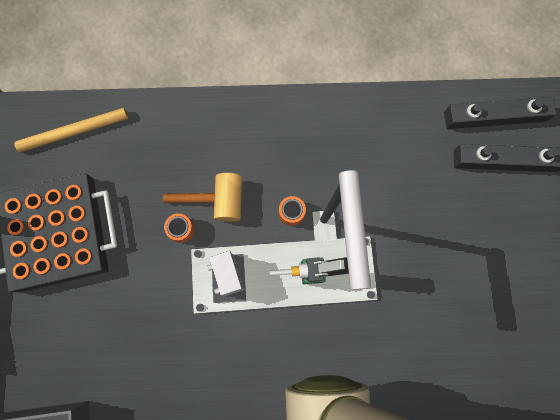

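The side view shows the station with the lamp at (255,190), the mould at (240,222) and the grip at (246,275). In the top view the plate spans (193,250) to (378,300), the mould is at (226,272), the grip at (330,267), and the bushings and mallet lie on its far side. Next I'll measure with depth.

```bash
cat > h.py <<'E'
import numpy as np,cv2
def load(n):
    z=np.load(f"pics/{n}.npz");return z["p"],z["d"],z["E"],float(z["f"]),z["c"]
def cloud(n):
    p,d,E,f,c=load(n);v,u=np.mgrid[:420,:560]
    P=np.stack([(u-c[0])/f*d,(v-c[1])/f*d,d],-1)@E[:3,:3].T+E[:3,3];P[d<=0]=np.nan
    return p,P
def proj(n,X):
    p,d,E,f,c=load(n);q=(np.atleast_2d(X)-E[:3,3])@E[:3,:3];return q[:,:2]/q[:,2:]*f+c
def rect(P2):
    return cv2.minAreaRect(P2.astype(np.float32))
def snap(n,tag):
    from rig import ctrl,capture,camera_info
    ci=camera_info(n);p,d=capture(n)
    np.savez(f"pics/{tag}.npz",p=p,d=d,E=ci["extrinsics"],f=210/np.tan(np.radians(ci["vfov"]/2)),c=[ci["cx"],ci["cy"]])
    cv2.imwrite(f"pics/{tag}.png",p)
E
python3 - <<'E'
from h import *
for n,box in(("top0",(185,380,225,320)),("side0",(205,290,195,355))):
    p,P=cloud(n);u0,u1,v0,v1=box
    m=np.zeros((420,560),bool);m[v0:v1,u0:u1]=1
    z=P[...,2];br=p.min(2)
    b=P[250:260,100:150,2] if n=="top0" else P[300:340,120:180,2]
    print(n,"bench z",np.nanmedian(b))
    pl=m&(abs(z-12)<6)&(br>140);print("plate",pl.sum(),np.nanmedian(z[pl]),rect(P[pl][:,:2]))
    mt=m&(abs(z-102)<7)&(br>110)&(P[...,1]>np.nanmedian(P[pl][:,1])+40);print("mould top",mt.sum(),np.nanmedian(z[mt]),rect(P[mt][:,:2]))
    lm=m&(z>340);lm=(z>345)&(z<390)&(br>120);print("lamp",lm.sum(),rect(P[lm][:,:2]),np.nanmax(z[lm]))
    cv2.imwrite(f"pics/{n}_c.png",cv2.resize(p[v0:v1,u0:u1],None,fx=4,fy=4 if n=="top0" else 3.7,interpolation=cv2.INTER_CUBIC)[:600,:800])
E
```

```text
top0 bench z 0.12233301902369931
plate 7829 12.049984999073786 ((509.2933349609375, 66.07513427734375), (172.23193359375, 399.6331481933594), 2.5007286071777344)
mould top 869 102.04068000018219 ((493.7860107421875, 183.6823272705078), (79.45638275146484, 43.62846755981445), 16.535362243652344)
lamp 2329 ((534.5672607421875, -32.89476013183594), (174.68896484375, 29.780004501342773), 2.8353469371795654) 378.17787984160645
side0 bench z 1.226728673029811
plate 6016 13.17845772985521 ((506.421142578125, 68.17259216308594), (164.47470092773438, 404.3126220703125), 2.3937132358551025)
mould top 472 102.84426470523647 ((507.21697998046875, 110.67875671386719), (83.005615234375, 186.38882446289062), 8.970988273620605)
lamp 2122 ((415.52423095703125, -35.663204193115234), (413.8108215332031, 70.1413345336914), 7.365339756011963) 389.2428585457098
```

View pics/top0_c.png

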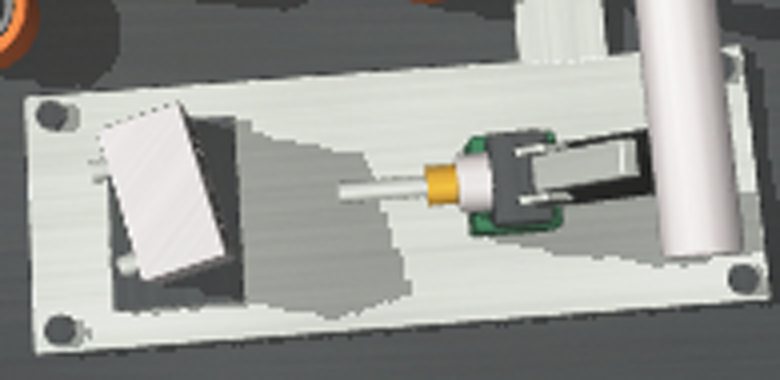

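The crop shows the mould's pins on the left, facing away from the nozzle and at crop (97,170) and (127,262). The mould is about 14° askew. The lever is the light bar around (585,165). Next I'll refine the station frame and locate the grip.

```bash
python3 - <<'E'
from h import *
from scipy.optimize import minimize
def R2(a): return np.array([[np.cos(a),-np.sin(a)],[np.sin(a),np.cos(a)]])
for n,box in(("top0",(185,380,225,320)),("side0",(205,290,195,355))):
    p,P=cloud(n);u0,u1,v0,v1=box;m=np.zeros((420,560),bool);m[v0:v1,u0:u1]=1;z=P[...,2];br=p.min(2)
    pl=m&(abs(z-12)<5)&(br>70);Q=P[pl][:,:2];c=np.array([493,65.]);a=np.radians(2.7)
    for _ in range(10):
        L=(Q-c)@R2(a);k=(L[:,0]<71)&(abs(L[:,1])<215);r=rect(Q[k]);c=np.array(r[0]);w,h=r[1];a=np.radians(r[2] if r[2]<45 else r[2]-90)
    print(n,"plate",c,r[1],np.degrees(a))
    if n=="side0":
        mt=m&(abs(z-103)<5)&(br>110)&(P[...,1]>140);print(mt.sum(),rect(P[mt][:,:2]))
    c=np.array([493,65.5]);a=np.radians(2.6)
    pad=m&(abs(z-22)<4)&(br<120);L=(P[pad][:,:2]-c)@R2(a);L=L[(abs(L[:,0])<60)&(L[:,1]>70)];print("pad",len(L),L.min(0),L.max(0))
    g=m&(z>95)&(z<230);G=P[g];L=(G[:,:2]-c)@R2(a);k=(abs(L[:,0])<25)&(L[:,1]<30)&(L[:,1]>-220);L=L[k];Z=G[k][:,2]-85;C=p[g][k]
    s,co=np.sin(np.radians(38)),np.cos(np.radians(38));gy=L[:,1]*co+Z*s;gz=-L[:,1]*s+Z*co
    print("grip x",np.percentile(L[:,0],[1,5,50,95,99]).round(1))
    # outline: in gz bins, gy max/min
    for b in np.arange(gz.min(),gz.max(),10):
        q=(gz>=b)&(gz<b+10)
        if q.sum()>3: print(round(b),q.sum(),gy[q].min().round(1),np.median(gy[q]).round(1),gy[q].max().round(1),L[q,0].min().round(1),L[q,0].max().round(1),C[q].mean(0).round())
E
```

```text
top0 plate [493.5814209   64.88529968] (141.4727020263672, 400.6258850097656) 2.5083601474761963
pad 550 [-59.95664019  84.09941721] [ 58.74913673 190.10060719]
grip x [-22.2 -17.7  -2.3  16.5  21.1]
18 12 -16.8 -10.8 -6.8 -5.4 7.0 [ 66. 174. 222.]
28 75 -31.0 -21.4 -14.9 -12.3 10.9 [213. 215. 221.]
38 120 -39.4 -30.4 -23.7 -22.2 22.4 [109. 110. 107.]
48 137 -53.1 -39.2 -29.1 -23.3 22.5 [93. 94. 91.]
58 42 -54.0 -33.1 -27.6 -21.6 20.4 [116. 121. 117.]
68 76 -64.4 -32.8 -28.7 -15.4 14.4 [140. 146. 144.]
78 45 -50.7 -30.3 -26.4 -14.3 13.9 [123. 128. 126.]
88 58 -65.8 -28.3 -24.3 -15.5 14.4 [114. 119. 117.]
98 43 -51.4 -25.4 -22.0 -14.2 13.5 [122. 128. 126.]
108 57 -66.4 -23.6 -20.1 -15.4 14.3 [112. 117. 115.]
118 64 -53.8 -45.8 -17.4 -14.4 14.6 [102. 106. 105.]
128 57 -48.7 -19.2 -14.4 -14.5 11.9 [112. 117. 115.]
138 57 -25.5 -18.2 -13.8 -9.4 8.5 [168. 174. 172.]
side0 plate [495.07824707  67.69844055] (141.7690887451172, 404.3126220703125) 2.3937129974365234
403 ((495.6944580078125, 183.3762664794922), (79.6026382446289, 44.3455696105957), 15.351524353027344)
pad 194 [-57.99129725  84.16140764] [ 57.32434379 181.20427619]
grip x [-20.6 -16.3   1.7  18.9  22.7]
17 19 -13.9 -7.7 -4.5 -4.3 7.0 [152. 202. 225.]
27 15 -26.2 -17.3 -14.1 -5.3 14.0 [191. 202. 209.]
37 22 -34.1 -28.0 -26.2 -20.4 23.4 [145. 146. 143.]
47 59 -54.6 -39.7 -28.5 -21.7 23.9 [126. 126. 123.]
57 38 -50.7 -46.0 -28.1 -20.5 22.9 [113. 113. 110.]
67 44 -46.1 -38.4 -29.3 -13.8 15.9 [149. 151. 149.]
77 21 -45.5 -37.1 -28.9 -12.4 13.6 [145. 147. 144.]
87 12 -44.5 -34.5 -30.1 -6.7 10.1 [108. 109. 107.]
97 9 -46.1 -33.0 -31.7 -0.3 13.8 [106. 108. 105.]
107 14 -45.2 -30.9 -28.1 -8.1 11.8 [97. 98. 96.]
117 14 -45.2 -28.7 -26.6 -10.0 9.9 [87. 89. 87.]
127 11 -44.5 -26.0 -24.9 -7.6 8.6 [100. 102. 100.]
137 54 -24.5 -19.1 -13.7 -8.0 9.8 [192. 196. 194.]
147 44 -71.2 -57.5 -17.6 -15.0 16.6 [53. 57. 55.]
157 214 -71.0 -57.0 -43.8 -14.6 16.6 [48. 47. 46.]
```

```bash
python3 -c "
import cv2;p=cv2.imread('pics/side0.png')[190:330,200:330];cv2.imwrite('pics/side0_d.png',cv2.resize(p,None,fx=4.2,fy=4.2,interpolation=cv2.INTER_CUBIC))"
```

```text
(no output)
```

View pics/side0_d.png

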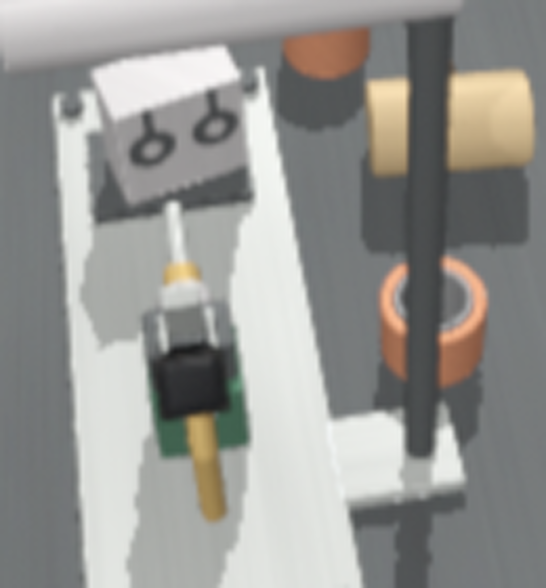

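The crop shows the cavity face (150,140)/(215,120) looking at the nozzle (175,210), with the black grip end face at (190,380). Next I'll refine the grip origin and compute the first approach.

```bash
cat >> h.py <<'E'
from scipy.spatial.transform import Rotation as Ro
O=np.array([494.,65.3,0]);YAW=2.6;YG=-75.
def st(v): return O+Ro.from_euler('z',YAW,degrees=True).apply(v)
def gp(x,gy,gz):
    s,c=np.sin(np.radians(38)),np.cos(np.radians(38));return st([x,YG+gy*c-gz*s,85+gy*s+gz*c])
DOWN=Ro.from_matrix(np.diag([1.,-1,-1]))
RG=Ro.from_euler('z',YAW,degrees=True)*Ro.from_euler('x',38,degrees=True)*DOWN
def cur():
    from rig import ctrl
    s=ctrl.sense();q=s["ee_rot"];return s,np.array(s["eef_pos"]),Ro.from_quat([q[1],q[2],q[3],q[0]])
def delta(pos,rot):
    s,p,R=cur();return np.round(np.array(pos)-p,1).tolist(),np.round((rot*R.inv()).as_rotvec(degrees=True),2).tolist()
E
python3 - <<'E'
from h import *
for n in("top0","side0"):
    p,P=cloud(n);z=P[...,2]
    G=P[(z>100)&(z<200)];G=G[abs(G[:,0]-498)<70];L=Ro.from_euler('z',-YAW,degrees=True).apply(G-O)
    L=L[(abs(L[:,0])<25)&(L[:,1]<-60)&(L[:,1]>-200)]
    s,c=np.sin(np.radians(38)),np.cos(np.radians(38));gy=(L[:,1]-YG)*c+(L[:,2]-85)*s;gz=-(L[:,1]-YG)*s+(L[:,2]-85)*c
    e=(gz>109)&(abs(gy)<10);print(n,"end",e.sum(),np.median(gz[e]) if e.any() else 0,gy[gz>108].min() if (gz>108).any() else 0,gy[gz>108].max() if (gz>108).any() else 0)
    f=(gz>60)&(gz<90)&(gy>20);print("lever",f.sum(),np.median(gy[f]-(gz[f]-75)*.22),"exp",np.interp(1,[0,1],[0,27+5+55*.2236-5]),"x",L[f,0].min(),L[f,0].max())
    print("gz max of lever",gz[gy>32].max())
    # bystanders: tops
    for nm,lo,hi,bx in(("bushes",40,55,None),):
        b=(z>lo)&(z<hi);l,k=cv2.connectedComponents(b.astype(np.uint8));
        for i in range(1,l):
            q=P[k==i]
            if len(q)>60 and 350<q[:,0].mean()<750 and -200<q[:,1].mean()<400: print("blob",q.mean(0).round(),np.ptp(q,axis=0).round())
print("pregrasp",gp(0,14,200),delta(gp(0,14,200),RG))
E
```

```text
top0 end 0 0 0 0
lever 89 38.71843834924857 exp 39.298 x -10.291947718102875 7.476451788996732
gz max of lever 100.2670846871687
blob [661. 180.  49.] [100.  58.  15.]
blob [630.  42.  45.] [59. 57. 10.]
blob [599. 290.  45.] [60. 59. 11.]
side0 end 184 113.90925345639792 -11.893992968676855 15.95608413306202
lever 25 31.240569452520088 exp 39.298 x -8.662459395970146 7.609100545711008
gz max of lever 100.83501129398951
blob [688. 160.  48.] [53. 20. 15.]
blob [625. 164.  48.] [21. 22. 15.]
blob [497. 165.  48.] [86. 35. 15.]
blob [649.  36.  46.] [29. 56. 11.]
blob [611.  44.  46.] [17. 50. 10.]
pregrasp [ 502.48742163 -121.60753797  251.22141138] ([380.4, 388.8, 20.4], [37.62, 5.32, -10.45])
```

Emit:
apply_moves:
  targets:
    - [85,[20,20,20],[2,0,-1]]
    - [85,[50,50,50],[5,0,-2]]
    - [85,[85,85,70],[9,1,-3]]
    - [85,[120,120,70],[12,1,-4]]
    - [85,[155,155,70],[16,2,-5]]
    - [85,[190,190,70],[20,2,-6]]
    - [85,[225,230,70],[24,3,-7]]
    - [85,[260,265,65],[28,4,-8]]
    - [85,[295,300,60],[32,4,-9]]
    - [85,[330,335,50],[36,5,-10]]
    - [85,[360,365,40],[37.6,5.3,-10.4]]
    - [85,[375,380,28],[37.6,5.3,-10.4]]
    - [85,[380.4,388.8,20.4],[37.6,5.3,-10.4]]
    - [85,[380.4,388.8,20.4],[37.6,5.3,-10.4]]
    - [85,[380.4,388.8,20.4],[37.6,5.3,-10.4]]

```text
time_s: 1.6
eef_pos: [502.1, -122.6, 252.1]
ee_rot: [-0.325, 0.946, 0.022, -0.007]
force: [-0.5, 0.8, 1.4]
grip_width: 0.993
grip_force: 0.0
```

```bash
python3 - <<'E'
from h import *
s,p,R=cur();print(s["joints"].round(3),s["force"].round(1),s["time_s"],p)
snap("wrist","w1");snap("side","s1")
a,b=cv2.imread("pics/w1.png"),cv2.imread("pics/s1.png")
cv2.imwrite("pics/m1.png",cv2.resize(np.hstack([a,b[100:,100:480]]) if 0 else np.hstack([a[:320],b[100:420,160:400]]),None,fx=1,fy=1))
p_,P=cloud("w1");z=P[...,2]
G=P[(z>95)&(z<200)];L=Ro.from_euler('z',-YAW,degrees=True).apply(G-O);L=L[(abs(L[:,0])<25)&(L[:,1]<-60)&(L[:,1]>-200)]
sn,c=np.sin(np.radians(38)),np.cos(np.radians(38));gy=(L[:,1]-YG)*c+(L[:,2]-85)*sn;gz=-(L[:,1]-YG)*sn+(L[:,2]-85)*c
e=(gz>109)&(abs(gy)<10);print("end",e.sum(),np.median(gz[e]) if e.any() else 0);k=gz>108
if k.any(): print("gy",gy[k].min(),gy[k].max(),"x",L[k,0].min(),L[k,0].max())
print("final",delta(gp(0,14,60),RG),"pre",delta(gp(0,14,200),RG))
E
```

```text
[-0.703  0.461  1.373  0.477  1.771  0.806] [-0.5  0.8  1.4] 1.6 [ 502.07709251 -122.58052731  252.08915616]
end 1022 113.58514664541255
gy -14.07351878033684 13.254771161403347 x -16.9504980064382 14.78617653504009
final ([-3.6, 87.4, -111.5], [0.13, 0.07, 0.04]) pre ([0.3, 1.3, -1.1], [0.13, 0.07, 0.04])
```

View pics/m1.png

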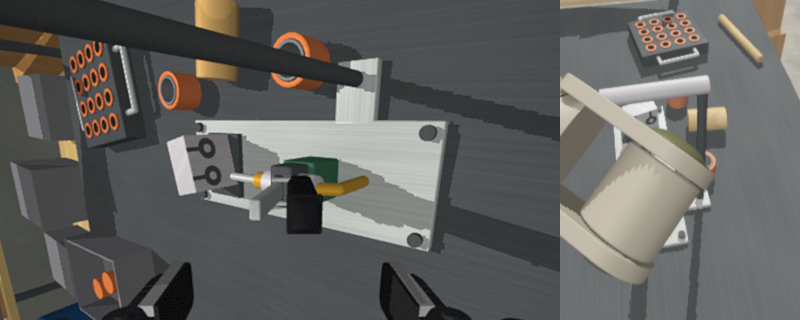

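The wrist view has the grip end at (305,205) and the lever to its left at (265,200), with the open fingers straddling both. The pose is good, so I'll slide in along the grip.

Emit:
apply_moves:
  targets:
    - [85,[-0.2,6,-8],[0,0,0]]
    - [85,[-0.7,17,-22],[0,0,0]]
    - [85,[-1.1,27,-34],[0,0,0]]
    - [85,[-1.5,37,-47],[0,0,0]]
    - [85,[-2,48,-61],[0,0,0]]
    - [85,[-2.4,58,-74],[0,0,0]]
    - [85,[-2.8,68,-87],[0,0,0]]
    - [85,[-3.2,77,-98],[0,0,0]]
    - [85,[-3.5,84,-107],[0,0,0]]
    - [85,[-3.6,87,-111],[0,0,0]]
    - [85,[-3.6,87,-111],[0,0,0]]
    - [85,[-3.6,87,-111],[0,0,0]]
  squeeze: 30

```text
time_s: 2.9
eef_pos: [499.1, -35.2, 141.0]
ee_rot: [-0.325, 0.946, 0.022, -0.007]
force: [0.1, 0.6, 0.9]
grip_width: 0.998
grip_force: 0.0
```

```bash
python3 - <<'E'
from h import *
s,p,R=cur();print(s["joints"].round(3),s["force"].round(1),s["time_s"],p)
snap("wrist","w2");snap("top","t2")
a,b=cv2.imread("pics/w2.png"),cv2.imread("pics/t2.png")
cv2.imwrite("pics/m2.png",np.hstack([a,b[150:400,180:420].repeat(1,0)[:250]] ) if 0 else np.hstack([a[:,100:460],cv2.resize(b[180:360,240:420],(420,420))]))
print("to gy6",delta(gp(0,7,60),RG))
E
```

```text
[-0.579  0.504  1.624  0.526  1.458  0.765] [0.1 0.6 0.9] 2.9 [499.11914113 -35.1827046  141.02283099]
to gy6 ([-0.3, -5.8, -4.5], [0.11, 0.07, -0.03])
```

View pics/m2.png

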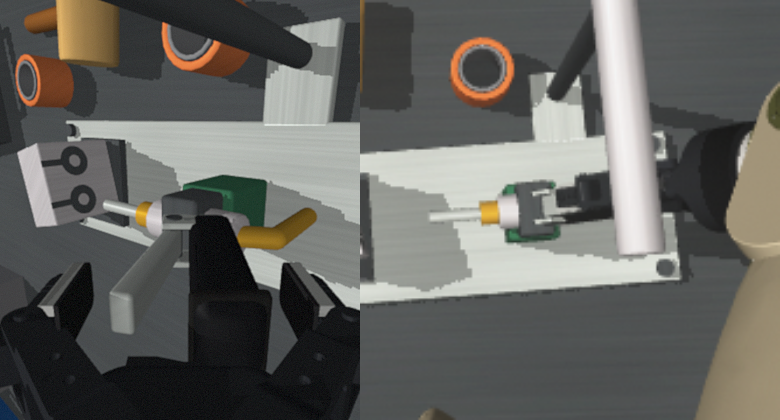

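The lever at (140,290) and the grip at (225,300) lie between the pads at (65,300) and (310,290). I'll centre on the squeezed thickness and pinch.

Emit:
apply_moves:
  targets:
    - [70,[-0.2,-2,-3.5],[0,0,0]]
    - [60,[-0.3,-4,-7],[0,0,0]]
    - [50,[-0.3,-4,-7],[0,0,0]]
    - [40,[-0.3,-4,-7],[0,0,0]]
    - [32,[-0.3,-4,-7],[0,0,0]]
    - [32,[-0.3,-4,-7],[0,0,0]]
    - [32,[-0.3,-4,-7],[0,0,0]]
    - [32,[-0.3,-4,-7],[0,0,0]]
    - [32,[-0.3,-4,-7],[0,0,0]]
    - [32,[-0.3,-4,-7],[0,0,0]]
  squeeze: 30

```text
time_s: 4.0
eef_pos: [498.9, -39.9, 133.8]
ee_rot: [-0.324, 0.946, 0.022, -0.007]
force: [0.1, -7.7, 2.7]
grip_width: 0.464
grip_force: 15.8
```

Opening is 39.6 mm, so the lever is fully in with load on both sides. I'll hold, then release and back out.

Emit:
apply_moves:
  targets:
    - [32,[0,0,0],[0,0,0]]
    - [32,[0,0,0],[0,0,0]]
    - [32,[0,0,0],[0,0,0]]
    - [32,[0,0,0],[0,0,0]]
    - [32,[0,0,0],[0,0,0]]
    - [32,[0,0,0],[0,0,0]]
    - [32,[0,0,0],[0,0,0]]

```text
time_s: 4.7
eef_pos: [498.9, -39.9, 133.8]
ee_rot: [-0.324, 0.946, 0.022, -0.007]
force: [0.8, -7.6, 3.0]
grip_width: 0.467
grip_force: 15.8
```

Emit:
apply_moves:
  targets:
    - [50,[0,0,0],[0,0,0]]
    - [65,[0,2,2],[0,0,0]]
    - [85,[0,5.5,4.3],[0,0,0]]
    - [85,[0,5.5,4.3],[0,0,0]]
    - [85,[0,5.5,4.3],[0,0,0]]
    - [85,[0,5.5,4.3],[0,0,0]]
    - [85,[0,5.5,4.3],[0,0,0]]
    - [85,[0,5.5,4.3],[0,0,0]]

```text
time_s: 5.5
eef_pos: [498.6, -33.4, 137.9]
ee_rot: [-0.325, 0.946, 0.022, -0.007]
force: [-0.1, 0.1, -0.1]
grip_width: 0.999
grip_force: 0.0
```

```bash
python3 - <<'E'
from h import *
s,p,R=cur();print(s["joints"].round(3),s["force"].round(1),s["time_s"],p)
print("pre",delta(gp(0,14,205),RG))
A=st([0,120,0]);m=np.array([494.5,183.5]);Rm=Ro.from_euler('z',16,degrees=True)*DOWN
print("over mould",delta([*m,200],Rm),"nest",A)
snap("wrist","w3");
p_,P=cloud("w3");z=P[...,2];mt=(abs(z-102)<6)&(P[...,1]>130)&(P[...,1]<240)&(abs(P[...,0]-494)<60);print("mould",mt.sum(),rect(P[mt][:,:2]) if mt.any() else 0)
E
```

```text
[-0.576  0.506  1.63   0.527  1.451  0.763] [-0.1  0.1 -0.1] 5.5 [498.61573696 -33.40937286 137.93887622]
pre ([4.0, -91.3, 117.2], [0.08, 0.02, -0.04])
over mould ([-4.1, 216.9, 62.1], [-37.5, -6.14, 12.86]) nest [488.55644142 185.17646837   0.        ]
mould 2129 ((494.3966979980469, 183.0340576171875), (79.77964782714844, 45.467166900634766), 16.521015167236328)
```

The lever was pinched for over 0.7 s and then released. Three views agree on the mould at (494.4, 183.3), yaw 16.3°. Next I'll back out, retract inward past the lamp end, and swing over to the mould.

Emit:
apply_moves:
  targets:
    - [85,[0.3,-7,9],[0,0,0]]
    - [85,[0.8,-20,25],[0,0,0]]
    - [85,[1.5,-33,43],[0,0,0]]
    - [85,[2,-48,62],[0,0,0]]
    - [85,[2.7,-63,81],[0,0,0]]
    - [85,[3.5,-78,100],[0,0,0]]
    - [85,[2,-88,115],[0,0,0]]
    - [85,[-10,-95,122],[-3,-0.5,1]]
    - [85,[-30,-100,122],[-8,-1.3,3]]
    - [85,[-55,-105,122],[-14,-2.3,5]]
    - [85,[-80,-110,122],[-20,-3.3,7]]
    - [85,[-110,-114,122],[-26,-4.3,9]]
    - [85,[-135,-116,122],[-32,-5.2,11]]
    - [85,[-150,-117,122],[-36,-5.9,12.5]]
    - [85,[-159,-117,122],[-37.5,-6.14,12.86]]
    - [85,[-159,-117,122],[-37.5,-6.14,12.86]]

```text
time_s: 7.15
eef_pos: [339.2, -150.2, 260.7]
ee_rot: [0.0, 0.99, 0.139, 0.0]
force: [0.6, 0.0, 0.2]
grip_width: 0.997
grip_force: 0.0
```

```bash
python3 - <<'E'
from h import *
s,p,R=cur();print(s["joints"].round(3),s["force"].round(1),s["time_s"],p)
Rm=Ro.from_euler('z',16.2,degrees=True)*DOWN
print(delta([300,160,260],Rm),delta([494.4,183.3,190],Rm))
E
```

```text
[-0.736 -0.064  1.85   0.     1.354  0.556] [0.6 0.  0.2] 7.15 [ 339.2149844  -150.16192918  260.69032673]
([-39.2, 310.2, -0.7], [0.02, 0.05, 0.25]) ([155.2, 333.5, -70.7], [0.02, 0.05, 0.25])
```

Emit:
apply_moves:
  targets:
    - [85,[-5,15,0],[0,0,0]]
    - [85,[-12,45,0],[0,0,0]]
    - [85,[-18,80,0],[0,0,0]]
    - [85,[-22,115,0],[0,0,0]]
    - [85,[-26,150,0],[0,0,0]]
    - [85,[-30,185,0],[0,0,0]]
    - [85,[-33,220,0],[0,0,0]]
    - [85,[-36,255,0],[0,0,0]]
    - [85,[-39,285,0],[0,0,0]]
    - [85,[-35,305,0],[0,0,0]]
    - [85,[-15,312,0],[0,0,0]]
    - [85,[15,317,-5],[0,0,0]]
    - [85,[50,321,-20],[0,0,0]]
    - [85,[85,325,-35],[0,0,0]]
    - [85,[115,329,-50],[0,0,0]]
    - [85,[140,332,-62],[0,0,0]]
    - [85,[152,333,-70],[0,0,0.2]]
    - [85,[155.2,333.5,-70.7],[0,0,0.2]]
    - [85,[155.2,333.5,-70.7],[0,0,0.2]]

```text
time_s: 9.05
eef_pos: [494.7, 183.6, 189.0]
ee_rot: [-0.0, 0.99, 0.141, -0.001]
force: [0.5, -0.4, 0.8]
grip_width: 0.996
grip_force: 0.0
```

```bash
python3 - <<'E'
from h import *
s,p,R=cur();print(s["joints"].round(3),s["force"].round(1),s["time_s"],p)
snap("wrist","w4");snap("top","t4")
for n in("w4","t4"):
    p_,P=cloud(n);z=P[...,2];mt=(abs(z-102)<4)&(P[...,1]>130)&(P[...,1]<240)&(abs(P[...,0]-494)<60);print("mould",mt.sum(),np.median(z[mt]),rect(P[mt][:,:2]) if mt.any() else 0)
    pd=(abs(z-22)<4)&(p_.max(2)<110);Q=Ro.from_euler('z',-YAW,degrees=True).apply(P[pd]-O);Q=Q[(abs(Q[:,0])<58)&(abs(Q[:,1]-120)<45)];print("pad",len(Q),np.percentile(Q,[1,99],axis=0).round(1).tolist() if len(Q) else 0)
Rm=Ro.from_euler('z',16.2,degrees=True)*DOWN
print(delta([494.4,183.3,71],Rm))
E
```

```text
[1.330e-01 3.560e-01 1.553e+00 1.000e-03 1.235e+00 1.421e+00] [ 0.5 -0.4  0.8] 9.05 [494.65165312 183.58516341 189.0134395 ]
mould 5834 101.43941128577794 ((494.7410583496094, 184.2901611328125), (79.90170288085938, 44.16838073730469), 16.59775161743164)
pad 1359 [[-48.0, 85.5, 19.6], [49.8, 155.0, 23.1]]
mould 116 101.69460386376346 ((460.7955017089844, 181.4470672607422), (16.235591888427734, 28.822172164916992), 11.885208129882812)
pad 151 [[-50.6, 108.9, 18.5], [-22.0, 153.1, 25.5]]
([-0.0, -0.2, -118.8], [-0.02, 0.0, -0.01])
```

View pics/w4.png

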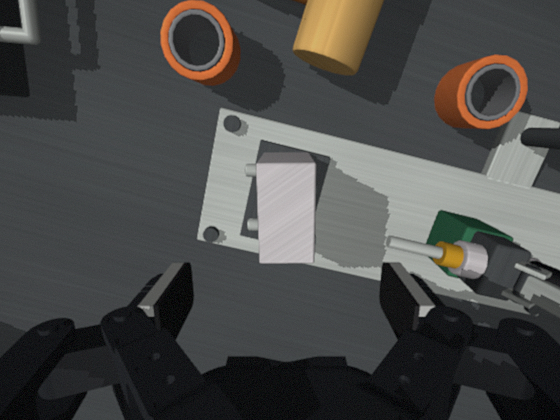

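The mould at (286,210) is centred between the pads, with the pins on the left. I'll descend and grip.

Emit:
apply_moves:
  targets:
    - [85,[0,0.3,-8],[0,0,0.2]]
    - [85,[0,0.5,-24],[0,0,0.3]]
    - [85,[0,0.5,-44],[0,0,0.3]]
    - [85,[0,0.5,-64],[0,0,0.3]]
    - [85,[0,0.5,-84],[0,0,0.3]]
    - [85,[0,0.5,-102],[0,0,0.3]]
    - [85,[0,0.5,-116],[0,0,0.3]]
    - [85,[0,0.5,-124],[0,0,0.3]]
    - [85,[0,0.5,-127],[0,0,0.3]]
    - [85,[0,0.5,-127],[0,0,0.3]]
    - [65,[0,0.5,-127],[0,0,0.3]]
    - [50,[0,0.5,-127],[0,0,0.3]]
    - [45,[0,0.5,-127],[0,0,0.3]]
    - [40,[0,0.5,-127],[0,0,0.3]]
    - [38,[0,0.5,-127],[0,0,0.3]]
    - [38,[0,0.5,-127],[0,0,0.3]]
    - [38,[0,0.5,-127],[0,0,0.3]]
  squeeze: 50

```text
time_s: 10.85
eef_pos: [495.1, 183.8, 62.8]
ee_rot: [-0.0, 0.99, 0.144, 0.0]
force: [-1.0, 0.3, 5.5]
grip_width: 0.508
grip_force: 52.7
```

```bash
python3 - <<'E'
from h import *
s,p,R=cur();print(s["joints"].round(3),s["force"].round(1),s["time_s"],p,R.as_euler('zyx',degrees=True),s["grip_width"]*85.4,s["grip_force"])
E
```

```text
[0.133 0.515 1.684 0.    0.942 1.416] [-1.   0.3  5.5] 10.85 [495.1364157  183.77368975  62.82178763] [-1.65073907e+01  5.43070901e-02 -1.79989740e+02] 43.35393591305249 52.68882393836975
```

Emit:
apply_moves:
  targets:
    - [38,[0,0,3],[0,0,0]]
    - [38,[0,0,6],[0,0,0]]
    - [38,[0,0,6],[0,0,4]]
    - [38,[-1,0.3,6],[0,0,11]]
    - [38,[-2,0.6,6],[0,0,18]]
    - [38,[-3,0.9,6],[0,0,25]]
    - [38,[-4,1.2,6],[0,0,32]]
    - [38,[-5,1.4,6],[0,0,39]]
    - [38,[-6,1.5,6],[0,0,46]]
    - [38,[-6,1.5,6],[0,0,53]]
    - [38,[-6,1.5,6],[0,0,60]]
    - [38,[-6,1.5,6],[0,0,67]]
    - [38,[-6,1.5,6],[0,0,74]]
    - [38,[-6,1.5,6],[0,0,81]]
    - [38,[-6,1.5,6],[0,0,83]]
    - [38,[-6,1.5,6],[0,0,83]]

```text
time_s: 12.45
eef_pos: [488.3, 185.1, 67.8]
ee_rot: [-0.001, 0.646, 0.763, -0.001]
force: [0.2, -0.1, -7.3]
grip_width: 0.508
grip_force: 51.7
```

Emit:
apply_moves:
  targets:
    - [38,[0,0,0],[0,0,4]]
    - [38,[0,0,0],[0,0,11]]
    - [38,[0,0,0],[0,0,18]]
    - [38,[0,0,0],[0,0,25]]
    - [38,[0,0,0],[0,0,32]]
    - [38,[0,0,0],[0,0,39]]
    - [38,[0,0,0],[0,0,46]]
    - [38,[0,0,0],[0,0,53]]
    - [38,[0,0,0],[0,0,60]]
    - [38,[0,0,0],[0,0,67]]
    - [38,[0,0,0],[0,0,74]]
    - [38,[0,0,0],[0,0,80]]
    - [38,[0,0,0],[0,0,83]]
    - [38,[0,0,0],[0,0,83]]
    - [38,[0,0,0],[0,0,83]]

```text
time_s: 13.95
eef_pos: [488.6, 185.2, 68.1]
ee_rot: [-0.0, -0.021, 1.0, -0.0]
force: [-0.6, -0.1, -7.1]
grip_width: 0.505
grip_force: 51.7
```

```bash
python3 - <<'E'
from h import *
s,p,R=cur();print(s["joints"].round(3),s["force"].round(1),s["time_s"],p,s["grip_width"]*85.4)
snap("wrist","w5")
p_,P=cloud("w5");z=P[...,2]
for zz in(102,107):
    mt=(abs(z-zz)<4)&(P[...,1]>130)&(P[...,1]<240)&(abs(P[...,0]-490)<60);print("mould",mt.sum(),np.median(z[mt]),rect(P[mt][:,:2]) if mt.any() else 0)
pd=(abs(z-22)<4)&(p_.max(2)<110);Q=Ro.from_euler('z',-YAW,degrees=True).apply(P[pd]-O);Q=Q[(abs(Q[:,0])<58)&(abs(Q[:,1]-120)<45)];print("pad",len(Q),np.percentile(Q,[1,99],axis=0).round(1).tolist() if len(Q) else 0)
print(delta([489,185.3,p[2]],Ro.from_euler('z',182.6,degrees=True)*DOWN))
E
```

```text
[ 0.138  0.498  1.696 -0.     0.948 -1.474] [-0.6 -0.1 -7.1] 13.95 [488.62136847 185.16808206  68.07935789] 43.16115638981035
mould 3507 105.58260636179193 ((478.89813232421875, 186.0953826904297), (62.139976501464844, 70.4878921508789), 2.8442530632019043)
mould 18761 106.64707912273614 ((478.8814697265625, 186.4313507080078), (62.139976501464844, 79.61600494384766), 2.8442530632019043)
pad 2792 [[-49.7, 86.7, 19.2], [-26.4, 155.2, 23.0]]
([0.4, 0.1, -0.0], [0.01, -0.03, 0.2])
```

View pics/w5.png

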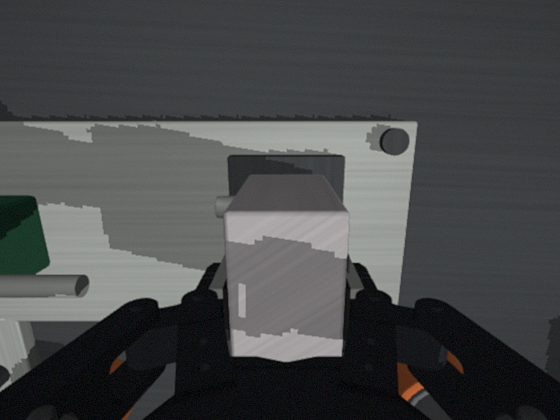

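The pin now points left at (222,207), towards the nozzle, and the block is square over the pad. I'll lower and release.

Emit:
apply_moves:
  targets:
    - [38,[0.4,0,-1.5],[0,0,0.2]]
    - [38,[0.4,0,-3],[0,0,0.2]]
    - [38,[0.4,0,-4.5],[0,0,0.2]]
    - [38,[0.4,0,-5.5],[0,0,0.2]]
    - [38,[0.4,0,-6],[0,0,0.2]]
    - [38,[0.4,0,-6],[0,0,0.2]]
    - [38,[0.4,0,-6],[0,0,0.2]]

```text
time_s: 14.7
eef_pos: [489.2, 185.2, 62.8]
ee_rot: [0.0, -0.024, 1.0, -0.0]
force: [-5.9, -1.4, 4.5]
grip_width: 0.51
grip_force: 52.8
```

Emit:
apply_moves:
  targets:
    - [46,[0,0,0],[0,0,0]]
    - [55,[0,0,0],[0,0,0]]
    - [85,[0,0,0],[0,0,0]]
    - [85,[0,0,0],[0,0,0]]
    - [85,[0,0,0],[0,0,0]]
    - [85,[0,0,0],[0,0,0]]
    - [85,[0,0,8],[0,0,0]]
    - [85,[0,0,22],[0,0,0]]
    - [85,[0,0,42],[0,0,0]]
    - [85,[0,0,65],[0,0,0]]
    - [85,[0,0,90],[0,0,0]]
    - [85,[0,0,112],[0,0,0]]
    - [85,[0,0,120],[0,0,0]]
    - [85,[0,0,120],[0,0,0]]
    - [85,[0,0,120],[0,0,0]]

```text
time_s: 16.2
eef_pos: [488.8, 185.1, 181.4]
ee_rot: [-0.001, -0.024, 1.0, -0.0]
force: [-0.0, -1.1, -0.0]
grip_width: 0.995
grip_force: 0.0
```

```bash
python3 - <<'E'
from h import *
s,p,R=cur();print(s["joints"].round(3),s["force"].round(1),s["time_s"],p,s["grip_width"]*85.4)
snap("wrist","w6")
p_,P=cloud("w6");z=P[...,2]
mt=(abs(z-102)<4)&(P[...,1]>130)&(P[...,1]<240)&(abs(P[...,0]-490)<60);r=rect(P[mt][:,:2]);print("mould",mt.sum(),np.median(z[mt]),r)
pd=(abs(z-22)<4)&(p_.max(2)<110);Q=Ro.from_euler('z',-YAW,degrees=True).apply(P[pd]-O);Q=Q[(abs(Q[:,0])<58)&(abs(Q[:,1]-120)<45)];print("pad",len(Q),np.percentile(Q,[1,99],axis=0).round(1).tolist() if len(Q) else 0)
print("mould in station",Ro.from_euler('z',-YAW,degrees=True).apply(np.array([*r[0],0])-O))
R0=Ro.from_euler('z',16,degrees=True)*DOWN
print(delta([300,160,260],R0),delta([340,-150,260],R0))
E
```

```text
[ 0.138  0.353  1.578 -0.     1.212 -1.48 ] [-0.  -1.1 -0. ] 16.2 [488.80809806 185.12478379 181.39333193] 85.01548911124304
mould 6159 101.45174535258383 ((488.6005859375, 186.74105834960938), (79.36326599121094, 44.62497329711914), 2.7525744438171387)
pad 1678 [[-49.5, 86.6, 19.2], [47.3, 155.3, 23.2]]
mould in station [1.15073546e-01 1.21560977e+02 0.00000000e+00]
([-188.7, -25.1, 78.8], [-0.16, -0.04, -166.7]) ([-148.7, -335.1, 78.8], [-0.16, -0.04, -166.7])
```

The mould stands about 1.5 mm from the pad centre and is square within 0.2°. I'll retrace the path to the gun and turn the tool back.

Emit:
apply_moves:
  targets:
    - [85,[0,0,10],[0,0,-2]]
    - [85,[-5,-1,25],[0,0,-8]]
    - [85,[-18,-2,42],[0,0,-15]]
    - [85,[-38,-5,60],[0,0,-22]]
    - [85,[-62,-8,72],[0,0,-29]]
    - [85,[-87,-12,78],[0,0,-36]]
    - [85,[-112,-16,79],[0,0,-43]]
    - [85,[-137,-19,79],[0,0,-50]]
    - [85,[-160,-22,79],[0,0,-57]]
    - [85,[-178,-24,79],[0,0,-64]]
    - [85,[-186,-25,79],[0,0,-71]]
    - [85,[-188,-25,79],[0,0,-78]]
    - [85,[-188,-25,79],[0,0,-84]]
    - [85,[-188,-25,79],[0,0,-86]]
    - [85,[-188,-25,79],[0,0,-86]]

```text
time_s: 17.75
eef_pos: [301.0, 160.2, 260.6]
ee_rot: [-0.001, 0.665, 0.747, -0.001]
force: [-0.0, -0.1, 1.0]
grip_width: 1.002
grip_force: 0.0
```

Emit:
apply_moves:
  targets:
    - [85,[1,-8,0],[0,0,-4]]
    - [85,[4,-25,0],[0,0,-11]]
    - [85,[8,-48,0],[0,0,-18]]
    - [85,[12,-75,0],[0,0,-25]]
    - [85,[16,-102,0],[0,0,-32]]
    - [85,[20,-130,0],[0,0,-39]]
    - [85,[24,-158,0],[0,0,-46]]
    - [85,[28,-186,0],[0,0,-53]]
    - [85,[31,-214,0],[0,0,-60]]
    - [85,[34,-242,0],[0,0,-67]]
    - [85,[37,-268,0],[0,0,-74]]
    - [85,[39,-290,0],[0,0,-79]]
    - [85,[40,-303,0],[0,0,-80.7]]
    - [85,[40,-310,0],[0,0,-80.7]]
    - [85,[40,-310,0],[0,0,-80.7]]
    - [85,[40,-310,0],[0,0,-80.7]]

```text
time_s: 19.35
eef_pos: [341.2, -149.2, 261.2]
ee_rot: [-0.0, 0.99, 0.14, -0.0]
force: [-0.4, 0.1, 0.8]
grip_width: 0.996
grip_force: 0.0
```

```bash
python3 - <<'E'
from h import *
s,p,R=cur();print(s["joints"].round(3),s["force"].round(1),s["time_s"],p)
print(delta(gp(0,14,205),RG))
E
```

```text
[-0.73  -0.06   1.846  0.     1.356  0.56 ] [-0.4  0.1  0.8] 19.35 [ 341.18305177 -149.17394346  261.23659662]
([161.4, 24.5, -6.1], [37.56, 6.19, -13.01])
```

Emit:
apply_moves:
  targets:
    - [85,[8,1,0],[2,0.3,-0.7]]
    - [85,[25,3,0],[6,1,-2]]
    - [85,[45,6,0],[11,1.8,-3.8]]
    - [85,[70,9,0],[17,2.8,-5.9]]
    - [85,[95,12,0],[23,3.8,-8]]
    - [85,[120,16,0],[29,4.8,-10]]
    - [85,[142,20,-2],[34,5.6,-11.8]]
    - [85,[156,23,-5],[37.5,6.19,-13]]
    - [85,[161.4,24.5,-6],[37.56,6.19,-13]]
    - [85,[161.4,24.5,-6],[37.56,6.19,-13]]
    - [85,[161.4,24.5,-6],[37.56,6.19,-13]]

```text
time_s: 20.45
eef_pos: [502.5, -124.9, 255.8]
ee_rot: [-0.325, 0.946, 0.021, -0.008]
force: [0.0, 1.0, 0.8]
grip_width: 0.993
grip_force: 0.0
```

```bash
python3 - <<'E'
from h import *
s,p,R=cur();print(s["joints"].round(3),s["force"].round(1),s["time_s"],p)
print(delta([499.1,-35.2,141],RG))
E
```

```text
[-0.706  0.461  1.362  0.477  1.781  0.809] [0.  1.  0.8] 20.45 [ 502.45455943 -124.92670812  255.83392541]
([-3.4, 89.7, -114.8], [0.1, -0.01, -0.0])
```

Emit:
apply_moves:
  targets:
    - [85,[-0.2,6,-8],[0,0,0]]
    - [85,[-0.7,18,-23],[0,0,0]]
    - [85,[-1.1,28,-36],[0,0,0]]
    - [85,[-1.5,39,-50],[0,0,0]]
    - [85,[-2,50,-64],[0,0,0]]
    - [85,[-2.4,60,-77],[0,0,0]]
    - [85,[-2.8,70,-90],[0,0,0]]
    - [85,[-3.2,80,-102],[0,0,0]]
    - [85,[-3.4,87,-111],[0,0,0]]
    - [85,[-3.4,90,-115],[0,0,0]]
    - [85,[-3.4,90,-115],[0,0,0]]
    - [85,[-3.4,90,-115],[0,0,0]]
  squeeze: 30

```text
time_s: 21.65
eef_pos: [499.4, -35.6, 140.7]
ee_rot: [-0.325, 0.945, 0.021, -0.007]
force: [0.6, -0.1, -0.5]
grip_width: 0.996
grip_force: 0.0
```

Emit:
apply_moves:
  targets:
    - [70,[-0.2,-2,-3.5],[0,0,0]]
    - [60,[-0.3,-4,-7],[0,0,0]]
    - [50,[-0.3,-4,-7],[0,0,0]]
    - [40,[-0.3,-4,-7],[0,0,0]]
    - [32,[-0.3,-4,-7],[0,0,0]]
    - [32,[-0.3,-4,-7],[0,0,0]]
    - [32,[-0.3,-4,-7],[0,0,0]]
    - [32,[-0.3,-4,-7],[0,0,0]]
    - [32,[-0.3,-4,-7],[0,0,0]]
    - [32,[-0.3,-4,-7],[0,0,0]]
    - [32,[-0.3,-4,-7],[0,0,0]]
    - [32,[-0.3,-4,-7],[0,0,0]]
    - [32,[-0.3,-4,-7],[0,0,0]]
    - [32,[-0.3,-4,-7],[0,0,0]]
    - [32,[-0.3,-4,-7],[0,0,0]]
    - [32,[-0.3,-4,-7],[0,0,0]]
    - [32,[-0.3,-4,-7],[0,0,0]]
  squeeze: 30

```text
time_s: 23.35
eef_pos: [499.3, -39.9, 133.9]
ee_rot: [-0.326, 0.945, 0.02, -0.007]
force: [-0.2, -4.4, 6.6]
grip_width: 0.466
grip_force: 16.6
```

The lever was fully in for about 1 s. I'll release, back out and check.

Emit:
apply_moves:
  targets:
    - [50,[0,0,0],[0,0,0]]
    - [65,[0,2,2],[0,0,0]]
    - [85,[0,5.5,4.3],[0,0,0]]
    - [85,[0,5.5,4.3],[0,0,0]]
    - [85,[0,5.5,4.3],[0,0,0]]
    - [85,[0,5.5,4.3],[0,0,0]]
    - [85,[0.3,-2,13],[0,0,0]]
    - [85,[0.8,-15,30],[0,0,0]]
    - [85,[1.5,-28,48],[0,0,0]]
    - [85,[2,-43,67],[0,0,0]]
    - [85,[2.7,-58,86],[0,0,0]]
    - [85,[3.5,-73,105],[0,0,0]]
    - [85,[4,-83,118],[0,0,0]]
    - [85,[4,-87,123],[0,0,0]]
    - [85,[4,-87,123],[0,0,0]]
    - [85,[4,-87,123],[0,0,0]]

```text
time_s: 24.95
eef_pos: [502.7, -126.0, 255.8]
ee_rot: [-0.326, 0.945, 0.021, -0.008]
force: [0.3, 0.3, 0.4]
grip_width: 0.998
grip_force: 0.0
```

```bash
python3 - <<'E'
from h import *
s,p,R=cur();print(s["force"].round(1),s["time_s"],p)
snap("wrist","w7");snap("top","t7")
for n in("w7","t7"):
    p_,P=cloud(n);z=P[...,2];mt=(abs(z-102)<4)&(P[...,1]>130)&(P[...,1]<240)&(abs(P[...,0]-490)<60);r=rect(P[mt][:,:2]);print(n,mt.sum(),np.median(z[mt]),r)
cv2.imwrite("pics/m7.png",np.hstack([cv2.imread("pics/w7.png")[:,60:460],cv2.resize(cv2.imread("pics/t7.png")[150:330,150:320],(397,420))]))
E
```

```text
[0.3 0.3 0.4] 24.95 [ 502.7181636  -126.03106725  255.81857221]
w7 1059 100.98384192833191 ((488.1927795410156, 185.2194366455078), (79.7039566040039, 46.202659606933594), 3.3083763122558594)
t7 873 101.9968891764895 ((487.8085632324219, 184.90792846679688), (79.86357116699219, 44.21360778808594), 2.895397424697876)
```

View pics/m7.png

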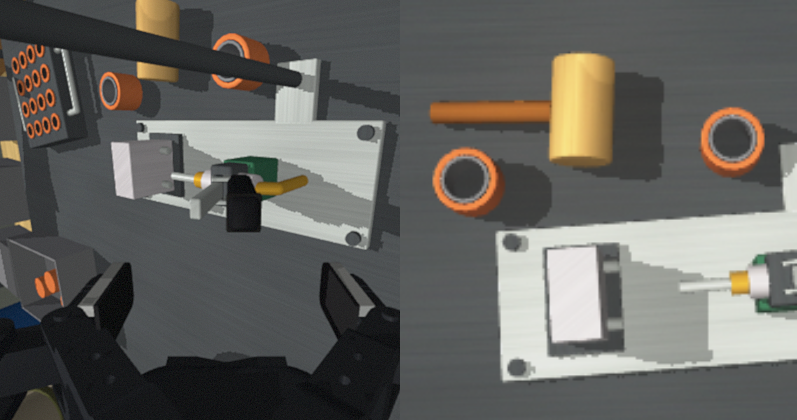

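The mould stands square on the pad at (575,295) with its pins towards the nozzle at (690,285). The lever has sprung off the grip at (205,200), and the mallet and bushings are where they were.

```bash
python3 -c "
from rig import ctrl
print(ctrl.finish_job())"
```

```text
the job is handed in; nothing more can be done
None
```

The job is handed in after about 25 s of robot time: the lever was squeezed fully and released twice, the mould half was turned and let go with its pin face square to the nozzle about 1 mm from the pad's centre, and the mallet and bushings did not move.

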